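# Close and lock the drill jig

## Robot

A 6-joint arm with a two-finger parallel gripper is mounted at the origin on a cart in front of the work surface, level with it; the furniture and walls round the work are solid. World frame = base frame: x ahead of the robot, y to its left, z up, the work surface at z = 0. Lengths are in m, angles in degrees, forces in N, time in s.
With the tool pointing down it reaches from about 0.3 to 0.85 m from the base axis. Payload 5.4 kg.
Tool frame: the origin (TCP) lies midway between the tips of the shut fingers; the grasp point (between the pads) lies 19 mm behind it; y points along the fingers, z is the direction in which the jaws open and shut, and the axes are right-handed (so a half turn about y gives the same grasp; the last joint's range is limited). The gripper opens to 85 mm and grips with 20 to 120 N. Pads are 22 mm wide; open, the fingers measure 114 mm over their backs; the gripper's body (76 mm by 85 mm) begins 54 mm behind the grasp point. The pads swing forward as they close: fully open they stand 13 mm farther back than shut.
Start: joints at [-86.522, 9.076, 91.501, -0, 79.423, -12.038], TCP at [0.154, -0.554, 0.231] pointing down, gripper open.
Joint ranges: [-166.64, 166.64], [-54.1, 131.32], [10.49, 154.53], [-73.88, 253.88], [9.74, 151.15], [-171.62, 171.62]. Speed limits (degrees/s): [147.25, 147.25, 180, 180, 180, 180].

## Interface

Orientations are given as [roll, pitch, yaw] about the fixed x, y, z axes, in that order (R = Rz(yaw) Ry(pitch) Rx(roll)).
In Python, from rig import get_obs, grab_frame, close_job gives the robot as it stands.
- The arm moves only by the shell command python3 -m handwheel 'ROWS' [FORCE]. ROWS is JSON, a list of rows, each a list of 7 numbers: the shift along the tool's x, y, z in mm, then the turn, a rotation vector about the tool's x, y, z in degrees, then the gripper's target within -1 to 1 (fully open at 1, half-way at 0, shut at -1). A call has 1 to 12 rows; each row shifts and turns the pose as measured when the row begins, along the tool's axes as they then stand; what a row does not reach is not made up. A row lasts 1/8 s, in which the tool goes at most 62.5 mm and 10.7 degrees, less where a joint would pass 70% of its speed; a pose out of reach is approached as far as the arm can. A call is refused whole if a number of a shift passes 62.5 or a number of a turn 10.7, either way. A call with a gripper value outside its range is refused whole. The fingers move at their own pace and stop on an object; FORCE is the grip in N (left out, the last holds). Time passes only in rows, so rows that do not move let the fingers close. It gives the time, the measured TCP pose, the force and the opening at its end, in the units of the state.
- get_obs(): the state, without advancing time (a new reading comes with each control period).
- grab_frame(name): name is "side" or "top"; returns a dict with "pixels" (420x560x3 uint8, red, green, blue), "fx", "fy", "cx", "cy" (pixels), "world_from_camera" (4x4, takes a point from camera to world coordinates). Camera axes: x right, y up, looking along -z (the intrinsics and any distortion apply to the point x, -y, -z); pixel columns grow to the right and rows downward; lengths in m; the calibration is good to about 2 mm. A picture is of the moment at which its call begins. There is no depth.
- close_job(): hands the job in, once; it reports no verdict.
The state is a dict: "t": time; "joint_positions": joint angles; "qvel": joint speeds; "effort": joint torques, N m; "ee_pos": TCP position; "eef_rot": TCP orientation; "ft_force": force on the tool from outside, world axes, zero at the start; "ft_torque": the same for the moment, N m; "gripper_width": opening from 0.0 (shut) to 1.0 (fully open).
Only numpy, scipy, OpenCV 4.12 (cv2) and the standard library are available. Lean on these libraries where they do the work, as an engineer would, in place of code of your own. Each camera call takes 0.05 s, during which the arm holds its last target.

## Task

Lower the steel leaf of the blue drill jig fully closed over the wooden block, without slamming it. Then press the jig's red spring lever down until its catch clicks in and holds it down by itself, and let go; stop as soon as it has clicked home, do not force it on against its stop. Leave the other things on the bench alone.

Things in the scene. Friction and masses are not known exactly. Their poses are not given: they have to be found in the camera images.
- jig: Blue drill jig, fixed to the bench. Origin: its middle, on the bench top; x points from the lever (front) back to the leaf's hinge, y left to the lever's pivot, z up. Offsets below: mm in this frame. Base plate x -110..110, y -150..120, 14 thick. The catch, a post up to 100 high, stands at x -112..-78, y -138..-119, beyond the lever's free end.
- leaf_hinge (a point): Hinge axis of the leaf, at (85, 0, 55) in the jig's frame; the axis runs along the jig's y.
- leaf (a joint): Opening angle of the steel leaf, rad: 0 = closed (level on its two rests, top face 60 mm above the bench), growing as its front edge rises; starts at 0.95 to 1.4. The hinge is stiff (0.4 N m): the leaf stays where it is left and must be pushed (2 to 6 N at the front bar) all the way down.
- leaf_bar (a point): Middle of the leaf's outer (when closed: upper) face on its front bar, 132 mm from the hinge axis. The leaf is a frame 10 mm thick (hinge axis in its mid-plane), 116 mm wide, reaching 150 mm from the axis; the bar is its last 36 mm: push here. Two guide bushes stand 2.5 mm proud of the face, 80 mm from the axis.
- lever (a joint): Angle of the sprung lever, rad: 0 = raised (slopes 0.45 rad up to its free end), growing as it is pressed down, level at 0.45. The catch's height differs each time and is not given: its brass pawl snaps over the lever's end somewhere between 0.32 and 0.54 rad and holds it there; 0.025 rad farther is a rubber stop (6 N per mm). Released before that, it springs back to 0.
- lever_pivot (a point): Pivot of the lever, at (-95, 78, 55) in the jig's frame, axis along the jig's x. The lever runs from here to the right (jig -y), 172 mm long. Its spring pushes back at the pad with about 5 N at first and 9 N when down, and up to 12 N more while the pawl is pushed aside. Going down, it drives a brass locking bolt over the leaf's front edge.
- lever_pad (a point): Centre of the top face of the red grip pad at the lever's free end: 130 mm from the pivot, 10 mm above the lever's centre line; the pad is 26 mm wide, 64 mm long. Press here.
- block_mid (a point): Centre of the wooden block (60x120x34 mm) that already lies in the jig between six locating pins, its underside 14 mm above the bench, under the leaf.
- orange_case: Bystander: slim orange plastic case, 72x215x35 mm, left of the jig; origin at the centre of its underside.
- black_tape: Bystander: black roll of tape, 102 mm across, 24 mm high, near the bench's front edge; origin at the centre of its underside.
- torch: Bystander: hand torch 178x60x60 mm, right of the jig; origin at the centre of its underside.
- spanner: Bystander: steel spanner 199 mm long, right of the jig; origin at the centre of its underside.
- pliers: Bystander: pliers with red and blue grips, 170 mm, front left; origin at the centre of its underside.
- jar: Bystander: glass jar with a blue lid, 56 mm across, 91 mm high, behind on the left; origin at the centre of its underside.
- tin: Bystander: green open tin, 75 mm across, 94 mm high, front right; origin at the centre of its underside.
Mind the look-alikes: they are no part of the job. Of the things that look like the part that bears block_mid, the larger one is meant.

How it is judged:
By the outcome, as a careful person would: the job done as asked, in the order asked, and still so for the second after the job is handed in, with the robot touching nothing.
It also fails if it takes over 48 s, if anything falls off the work surface, if the arm or the gripper's body presses on something with over 40 N, if the wrist force passes 120 N, or if a joint passes its speed limit or range.

## Working session

There is one attempt and no reset: what is moved stays moved. The work goes in short steps, Python scripts to look and compute and a shell command to move; the robot and the scene stay as the last step left them, time stands still between calls to the robot, and variables do not carry over. Pictures are saved under pics/ and viewed, and the job is handed in when it is done.

```bash
mkdir -p pics; ls; cat > h.py <<'E'
import numpy as np,cv2
from rig import get_obs,grab_frame
def snap(n,f):
    d=grab_frame(n); cv2.imwrite('pics/'+f,d['pixels'][:,:,::-1]); np.save('pics/'+f[:-4]+'.npy',d,allow_pickle=True); return d
def ray(d,u,v):
    T=np.array(d['world_from_camera']); r=np.array([(u-d['cx'])/d['fx'],-(v-d['cy'])/d['fy'],-1.]); return T[:3,3],T[:3,:3]@r
def onz(d,u,v,z):
    o,r=ray(d,u,v); return o+r*(z-o[2])/r[2]
def proj(d,p):
    T=np.array(d['world_from_camera']); q=T[:3,:3].T@(np.array(p)-T[:3,3]); return d['cx']+d['fx']*q[0]/-q[2], d['cy']-d['fy']*q[1]/-q[2]
def two(d1,p1,d2,p2):
    o1,r1=ray(d1,*p1);o2,r2=ray(d2,*p2)
    A=np.stack([r1,-r2],1); s=np.linalg.lstsq(A,o2-o1,rcond=None)[0]
    a=o1+r1*s[0];b=o2+r2*s[1]; return (a+b)/2,np.linalg.norm(a-b)
def load(f): return np.load('pics/'+f,allow_pickle=True).item()
E
python3 - <<'E'
from h import *
for n in('side','top'):
    d=snap(n,n+'0.png'); print({k:(v if k!='pixels' else 0) for k,v in d.items()})
o=get_obs();print(o)
E
```

```text
pics
{'pixels': 0, 'fx': 451.1181961297315, 'fy': 451.1181961297315, 'cx': 277.0093179649681, 'cy': 202.80078157545012, 'world_from_camera': array([[ 0.98036973,  0.11722686, -0.15853409,  0.28943541],
       [-0.19703786,  0.61170026, -0.76615852, -1.09753682],
       [ 0.00716099,  0.78235584,  0.62279055,  0.97565313],
       [ 0.        ,  0.        ,  0.        ,  1.        ]])}
{'pixels': 0, 'fx': 462.28516658111425, 'fy': 462.28516658111425, 'cx': 274.12446666483424, 'cy': 207.97784841853564, 'world_from_camera': array([[-0.14432902,  0.96811824, -0.2047345 ,  0.24705088],
       [-0.98950853, -0.14255818,  0.02345292,  0.01649275],
       [-0.00648138,  0.20597147,  0.97853653,  1.45326579],
       [ 0.        ,  0.        ,  0.        ,  1.        ]])}
{'t': 0.1, 'joint_positions': array([-8.65216930e+01,  9.11003776e+00,  9.15670652e+01,  1.62645453e-04,
        7.94222256e+01, -1.20351866e+01]), 'qvel': array([ 0.03809081, -0.18970633,  0.01129473, -0.03022104,  0.05834604,
       -0.04598109]), 'effort': array([-5.32246213e-04, -3.96990323e+01, -3.32338035e+01, -2.77217805e-04,
        4.18503929e-03,  1.38481721e-05]), 'ee_pos': array([ 0.15376446, -0.55348615,  0.23038714]), 'eef_rot': array([-9.00971120e+01,  2.08675387e-02, -1.64486554e+02]), 'ft_force': array([ 0.45904528, -0.67660871,  0.14463505]), 'ft_torque': array([ 0.00186515, -0.01994341, -0.00889525]), 'gripper_width': 1.000621471448224}
```

View pics/side0.png

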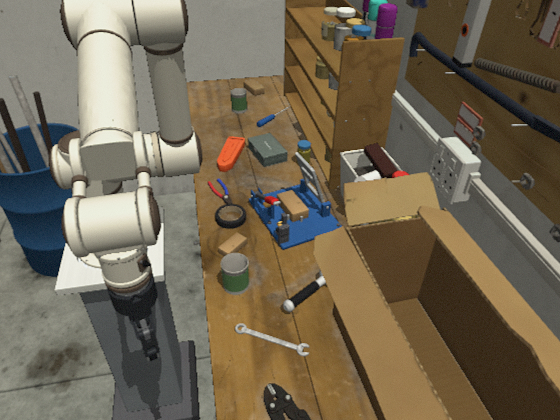

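View pics/top0.png

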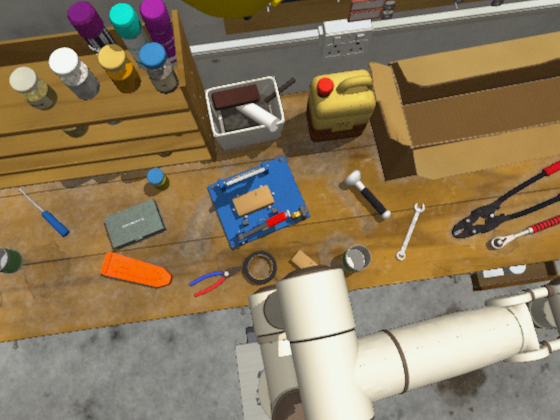

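The top view shows the jig at about (257,203), with the wooden block at (253,200), the leaf at (245,175) and the red pad at (277,219). In the side view the jig is at (295,213). Candidates for the block are the piece in the jig at (253,200) and a loose, smaller wood piece at (303,260). Candidates for the red part are the pad at (277,219), the pliers' grip at (210,285), and the orange case. I choose the block and pad in the blue jig, and will check that in a close crop.

```bash
python3 - <<'E'
from h import *
d=load('top0.npy')['pixels'][140:260,195:325,::-1]
cv2.imwrite('pics/ct.png',cv2.resize(d,None,fx=6,fy=5,interpolation=cv2.INTER_CUBIC)[:600])
d=load('side0.npy')['pixels'][130:260,230:360,::-1]
cv2.imwrite('pics/cs.png',cv2.resize(d,None,fx=4.6,fy=4.6,interpolation=cv2.INTER_CUBIC))
E
```

```text
(no output)
```

View pics/ct.png

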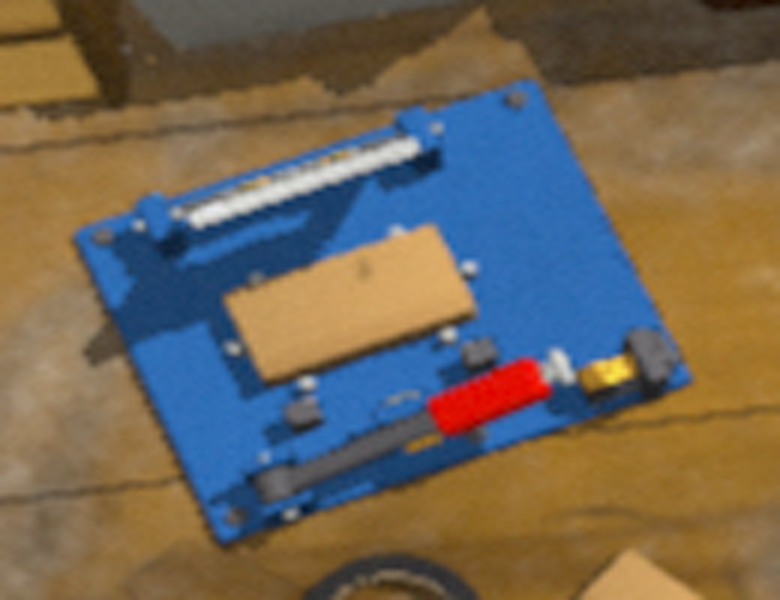

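View pics/cs.png

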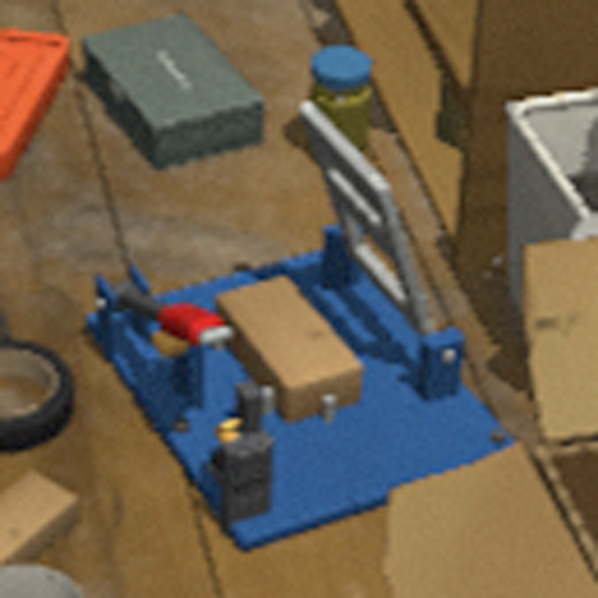

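The crop confirms the choice: the block lies between its pins in the blue plate, the red pad is on the grey lever, and the brass pawl is on the grey catch post. Next I measure the jig's pose from the plate corners.

```bash
cat >> h.py <<'E'
def jigT(x,y,a):
    c,s=np.cos(a),np.sin(a); return np.array([[c,-s,0,x],[s,c,0,y],[0,0,1,0],[0,0,0,1.]])
E
python3 - <<'E'
from h import *
d=load('top0.npy'); s=load('side0.npy')
J=np.array([[110,120],[110,-150],[-110,-150],[-110,120]])/1000
px=[(207.5,187),(284.7,156),(310,216),(232.5,248.6)]
hs=cv2.cvtColor(d['pixels'],cv2.COLOR_RGB2HSV)
m=cv2.inRange(hs,(100,120,40),(125,255,255)); m[:140]=0;m[265:]=0;m[:,:195]=0;m[:,330:]=0
m=cv2.morphologyEx(m,cv2.MORPH_CLOSE,np.ones((9,9)))
c=max(cv2.findContours(m,0,2)[0],key=cv2.contourArea);h=cv2.convexHull(c)
print(cv2.approxPolyDP(h,4,True)[:,0].tolist(), cv2.boxPoints(cv2.minAreaRect(c)).tolist())
W=np.array([onz(d,u,v,.014)[:2] for u,v in px]); print(W.round(4))
mj=J.mean(0);mw=W.mean(0);H=((J-mj).T@(W-mw)); a=np.arctan2(H[0,1]-H[1,0],H[0,0]+H[1,1])
R=np.array([[np.cos(a),-np.sin(a)],[np.sin(a),np.cos(a)]]); t=mw-R@mj
print(t,np.degrees(a),(W-(J@R.T+t)).round(4))
T=jigT(*t,a)
im=s['pixels'][:,:,::-1].copy(); im=cv2.resize(im[130:260,230:360],None,fx=4.6,fy=4.6)
it=cv2.resize(d['pixels'][140:260,195:325,::-1],None,fx=6,fy=5)
P=[(x*1000,y*1000,14) for x,y in J]+[(85,0,55),(-95,78,55),(-112,-138,100),(-78,-119,100)]
for th in (.95,1.05,1.15,1.25,1.35): P.append((85-150*np.cos(th)+5*np.sin(th)*0,0,55+150*np.sin(th)))
P.append((-95,78-130*np.cos(.45)+10*np.sin(.45)*1,55+130*np.sin(.45)+10*np.cos(.45)))
for p in P:
    w=(T@[*(np.array(p)/1000),1])[:3]
    u,v=proj(s,w);cv2.circle(im,(int((u-230+.5)*4.6),int((v-130+.5)*4.6)),3,(0,255,255),-1)
    u,v=proj(d,w);cv2.circle(it,(int((u-195+.5)*6),int((v-140+.5)*5)),3,(0,255,255),-1)
    print(p,w.round(3))
cv2.imwrite('pics/os.png',im);cv2.imwrite('pics/ot.png',it)
E
```

```text
[[283, 156], [309, 215], [231, 247], [208, 186]] [[205.5150146484375, 184.9256591796875], [283.624755859375, 152.9716796875], [309.5574951171875, 216.36282348632812], [231.44775390625, 248.31680297851562]]
[[ 0.6476  0.184 ]
 [ 0.7144 -0.0771]
 [ 0.5059 -0.1267]
 [ 0.4387  0.1294]]
[0.57295849 0.04194725] 14.323168334210942 [[-0.0023 -0.0014]
 [-0.0022 -0.0009]
 [ 0.0024  0.0039]
 [ 0.002  -0.0016]]
(np.float64(110.0), np.float64(120.0), 14) [0.65  0.185 0.014]
(np.float64(110.0), np.float64(-150.0), 14) [ 0.717 -0.076  0.014]
(np.float64(-110.0), np.float64(-150.0), 14) [ 0.503 -0.131  0.014]
(np.float64(-110.0), np.float64(120.0), 14) [0.437 0.131 0.014]
(85, 0, 55) [0.655 0.063 0.055]
(-95, 78, 55) [0.462 0.094 0.055]
(-112, -138, 100) [ 0.499 -0.119  0.1  ]
(-78, -119, 100) [ 0.527 -0.093  0.1  ]
(np.float64(-2.25246341958254), 0, np.float64(177.01232571840606)) [0.571 0.041 0.177]
(np.float64(10.36434281624095), 0, np.float64(185.11348383910254)) [0.583 0.045 0.185]
(np.float64(23.726883867376394), 0, np.float64(191.91459103907815)) [0.596 0.048 0.192]
(np.float64(37.7016456407097), 0, np.float64(197.34769290333793)) [0.609 0.051 0.197]
(np.float64(52.14899693604377), 0, np.float64(201.35850367399885)) [0.623 0.055 0.201]
(-95, np.float64(-34.708467964735696), np.float64(120.5499904579867)) [ 0.489 -0.015  0.121]
```

```bash
sleep 1
```

```text
(no output)
```

View pics/os.png

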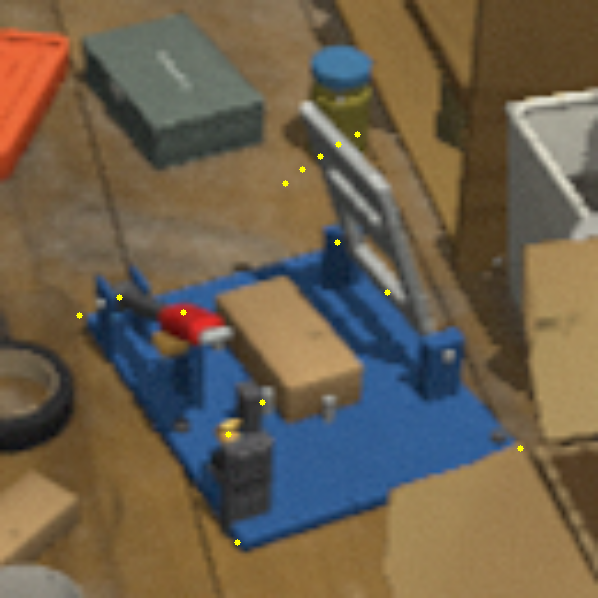

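View pics/ot.png

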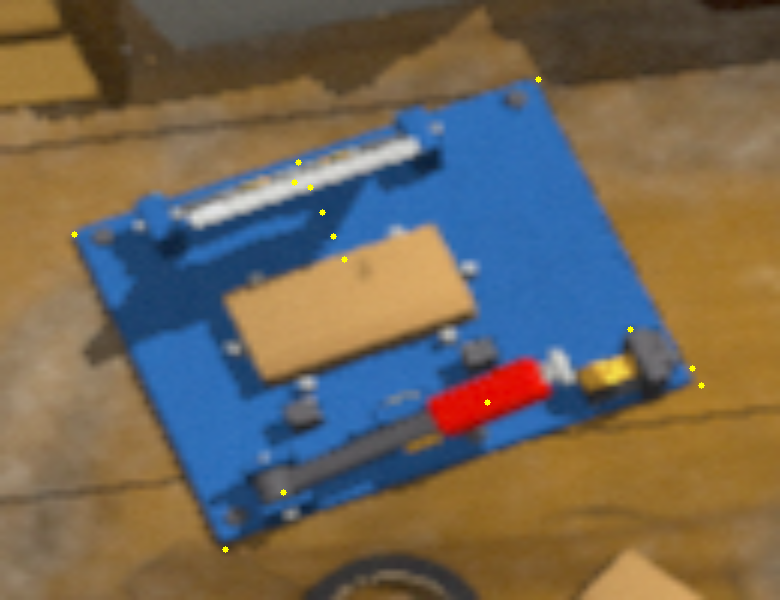

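The side overlay puts the model 1–2 px left of the picture. I'll fit the pose jointly using picks from both views.

```bash
python3 - <<'E'
from h import *
s=load('side0.npy')['pixels'][:,:,::-1]
cv2.imwrite('pics/z1.png',cv2.resize(s[145:255,245:345],None,fx=7,fy=5.4,interpolation=cv2.INTER_LANCZOS4))
E
```

```text
(no output)
```

View pics/z1.png

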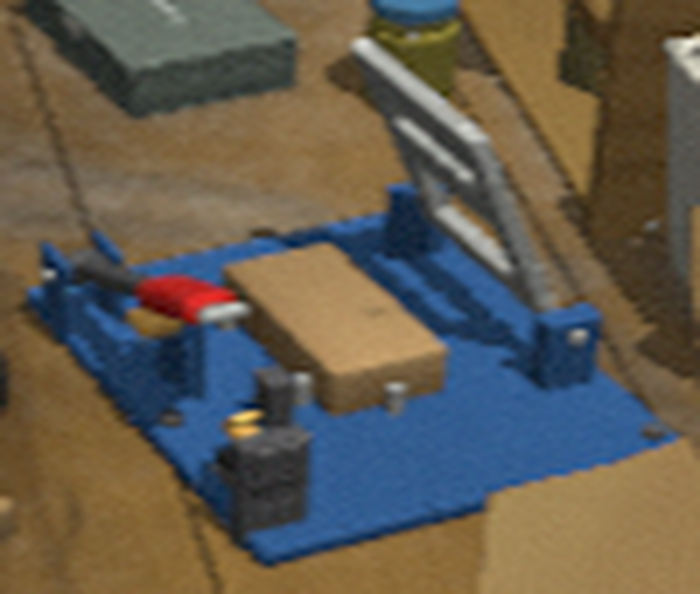

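```bash
cat > fit.py <<'E'
from h import *
from scipy.optimize import least_squares
d=load('top0.npy'); s=load('side0.npy')
A=[(d,(207.5,187),(110,120,14)),(d,(284.7,156),(110,-150,14)),(d,(310,216),(-110,-150,14)),(d,(232.5,248.6),(-110,120,14))]
S=lambda x,y:(x/7+245-.4,y/5.4+145-.4)
A+=[(s,S(28,293),(-110,120,14)),(s,S(265,547),(-110,-150,14)),(s,S(677,437),(110,-150,14))]
def res(p):
    T=jigT(*p); r=[]
    for c,q,P in A:
        u,v=proj(c,(T@[*(np.array(P)/1000),1])[:3]); r+=[u-q[0],v-q[1]]
    return np.array(r)
f=least_squares(res,[.573,.042,.25],loss='soft_l1')
print(f.x,np.degrees(f.x[2]));print(res(f.x).reshape(-1,2).round(1).tolist())
T=jigT(*f.x)
# leaf angle from tip corners in side
B=[(s,S(360,42),58),(s,S(487,133),-58)]
def rl(p):
    r=[]
    for c,q,y in B:
        w=(T@[.085-.15*np.cos(p[0]),y/1000,.055+.15*np.sin(p[0]),1])[:3]
        u,v=proj(c,w); r+=[u-q[0],v-q[1]]
    return np.array(r)
g=least_squares(rl,[1.2]);print('leaf',g.x,rl(g.x).round(1))
tp=lambda x,y:(x/6+195-.4,y/5+140-.4)
print('pad tri',two(d,tp(490,396),s,S(187,294)), (T@[-.095,-.0347,.1205,1])[:3])
for n,y in(('BL',58),('BR',-58)):
  for off in(-5,5):
    th=g.x[0];w=(T@[.085-.15*np.cos(th)+off/1000*np.sin(th),y/1000,.055+.15*np.sin(th)+off/1000*np.cos(th),1])[:3];print(n,off,np.array(w).round(3),[((a-b+.4)*k) for a,b,k in zip(proj(d,w),(195,140),(6,5))])
E
python3 fit.py
```

```text
[0.57391761 0.04245692 0.2547818 ] 14.597921756956165
[[-0.8, -0.7], [-0.8, -1.0], [1.2, 0.0], [-0.4, 0.5], [-1.6, -0.8], [-0.8, 1.4], [1.6, 1.1]]
leaf [1.28180218] [-0.  -1.2 -0.4  0.3]
pad tri (array([ 0.49441091, -0.01714568,  0.11493474]), np.float64(0.0009511581506569039)) [ 0.49072996 -0.01506616  0.1205    ]
BL -5 [0.596 0.108 0.197] [np.float64(193.54704098537434), np.float64(224.98365923943066)]
BL 5 [0.605 0.11  0.2  ] [np.float64(185.3267266303052), np.float64(208.46490290186108)]
BR -5 [ 0.625 -0.004  0.197] [np.float64(422.22994311554754), np.float64(147.3848012198236)]
BR 5 [ 0.634 -0.002  0.2  ] [np.float64(414.2295986744867), np.float64(130.9188341849126)]
```

```bash
cat > rel.py <<'E'
from h import *
import sys
T=jigT(.5739,.0425,.2548)
def now():
    o=get_obs(); from scipy.spatial.transform import Rotation as R
    Rm=R.from_euler('xyz',o['eef_rot'],degrees=True).as_matrix()
    p=np.linalg.inv(T)@[*o['ee_pos'],1]; print('t',o['t'],'jig mm',(p[:3]*1000).round(1),'F',(np.array(o['ft_force'])).round(1),'Fjig',(T[:3,:3].T@o['ft_force']).round(1),'w',round(o['gripper_width'],2),'q',np.round(o['joint_positions'],0))
    Rj=T[:3,:3].T@Rm; print('tool axes in jig x,y,z cols',Rj.round(3).tolist()); return o,Rm
def to(x,y,z):
    o,Rm=now(); w=(T@[x/1000,y/1000,z/1000,1])[:3]; print('shift tool mm',(Rm.T@(w-o['ee_pos'])*1000).round(1))
if __name__=='__main__':
    a=[float(v) for v in sys.argv[1:]]
    to(*a) if a else now()
E
python3 rel.py 95 15 260; python3 - <<'E'
from h import *
d=load('top0.npy');s=load('side0.npy')
for u,v in((215,155),(200,160),(185,10),(210,145),(157,179),(286,105),(210,100)): print(u,v,onz(d,u,v,0)[:2].round(3),onz(d,u,v,.1)[:2].round(3))
for u,v in((343,208),(404,40),(338,190)): print('s',u,v,onz(s,u,v,0)[:2].round(3),onz(s,u,v,.3)[:2].round(3))
E
```

```text
t 0.1 jig mm [-556.8 -470.8  230.4] F [ 0.5 -0.7  0.1] Fjig [ 0.3 -0.8  0.1] w 1.0 q [-87.   9.  92.   0.  79. -12.]
tool axes in jig x,y,z cols [[-1.0, 0.0, 0.016], [-0.016, 0.002, -1.0], [-0.0, -1.0, -0.002]]
shift tool mm [-659.5  -28.6 -475.4]
215 155 [0.756 0.149] [0.721 0.14 ]
200 160 [0.746 0.2  ] [0.712 0.187]
185 10 [1.305 0.19 ] [1.232 0.178]
210 145 [0.793 0.161] [0.755 0.151]
157 179 [0.702 0.346] [0.671 0.323]
286 105 [ 0.896 -0.109] [ 0.852 -0.1  ]
210 100 [0.952 0.142] [0.903 0.134]
s 343 208 [0.754 0.032] [ 0.611 -0.315]
s 404 40 [1.664 1.588] [1.241 0.762]
s 338 190 [0.768 0.134] [ 0.621 -0.245]
```

```bash
python3 -m handwheel '[[-48,-8,-35,0,0,0,-1],[-48,-8,-35,0,0,0,-1],[-48,-8,-35,0,0,0,-1],[-48,-6,-35,0,0,0,-1],[-48,0,-35,0,0,0,-1],[-48,0,-35,0,0,0,-1],[-48,0,-35,0,0,0,-1],[-48,0,-35,0,0,0,-1],[-48,0,-35,0,0,0,-1]]'; python3 rel.py 95 15 260
```

```text
t: 1.23
ee_pos: [0.4932, -0.1235, 0.2595]
eef_rot: [-90.3, 0.1, -165.0]
ft_force: [0.5, -1.6, -0.6]
gripper_width: 0.002
t 1.225 jig mm [-119.9 -140.3  259.5] F [ 0.5 -1.6 -0.6] Fjig [ 0.1 -1.7 -0.6] w 0.0 q [-28.  -2. 100.   0.  82.  47.]
tool axes in jig x,y,z cols [[-1.0, 0.001, 0.007], [-0.007, 0.005, -1.0], [-0.001, -1.0, -0.005]]
shift tool mm [-216.     0.6 -153.7]
```

```bash
python3 -m handwheel '[[-48,0,-35,0,0,0,-1],[-48,0,-35,0,0,0,-1],[-48,0,-35,0,0,0,-1],[-48,0,-35,0,0,0,-1],[-24,0,-14,0,0,0,-1],[0,0,0,0,0,0,-1]]'; python3 rel.py 90 15 178;python3 - <<'E'
from h import *
d=snap('side','side1.png')['pixels'][90:240,210:360,::-1]
e=snap('top','top1.png')['pixels'][120:270,180:330,::-1]
cv2.imwrite('pics/c1.png',cv2.resize(np.hstack([d,e]),None,fx=2.6,fy=2.6,interpolation=cv2.INTER_CUBIC))
E
```

```text
t: 1.98
ee_pos: [0.6661, 0.0933, 0.2563]
eef_rot: [-90.4, -0.2, -164.6]
ft_force: [-0.2, 0.0, -0.6]
gripper_width: -0.002
t 1.975 jig mm [102.   26.  256.3] F [-0.2  0.  -0.6] Fjig [-0.1  0.1 -0.6] w -0.0 q [-2. 23. 72.  0. 85. 72.]
tool axes in jig x,y,z cols [[-1.0, -0.003, 0.013], [-0.013, 0.007, -1.0], [0.003, -1.0, -0.007]]
shift tool mm [11.9 78.3 11.3]
```

View pics/c1.png

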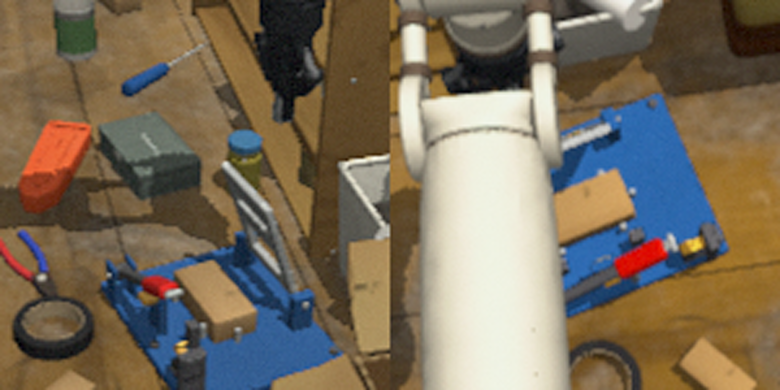

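The fingertips hang at crop (282,120) in the side view, behind and above the leaf edge, and clear of the shelf. I lower them behind the leaf.

```bash
python3 -m handwheel '[[5,40,5,0,0,0,-1],[5,38,6,0,0,0,-1],[0,0,0,0,0,0,-1]]'; python3 rel.py 64 15 176;python3 - <<'E'
from h import *
d=snap('side','side2.png')['pixels'][90:240,210:360,::-1]
cv2.imwrite('pics/c2.png',cv2.resize(d,None,fx=4,fy=4,interpolation=cv2.INTER_CUBIC))
E
```

```text
t: 2.45
ee_pos: [0.6567, 0.0748, 0.1784]
eef_rot: [-90.3, -0.2, -165.0]
ft_force: [0.6, 1.1, 0.3]
gripper_width: -0.0
t 2.45 jig mm [ 88.2  10.4 178.4] F [0.6 1.1 0.3] Fjig [0.9 0.9 0.3] w -0.0 q [-4. 24. 79.  0. 77. 71.]
tool axes in jig x,y,z cols [[-1.0, -0.003, 0.007], [-0.007, 0.005, -1.0], [0.003, -1.0, -0.005]]
shift tool mm [24.2  2.5 -4.7]
```

View pics/c2.png

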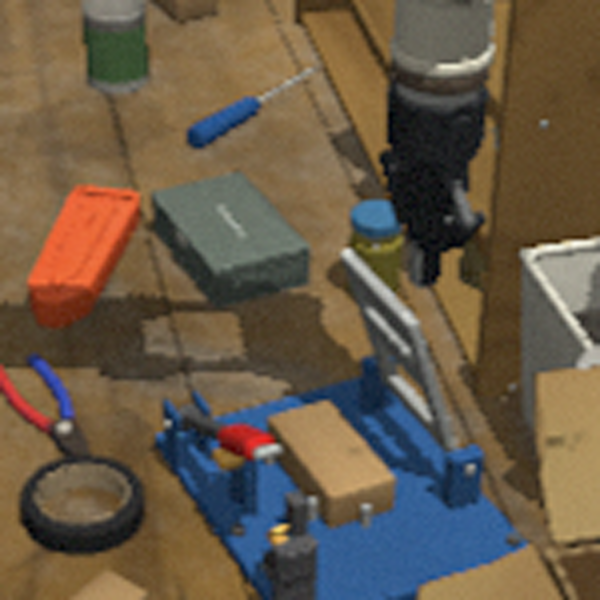

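The fingertip at (425,280) is behind the leaf, level with its bar. I advance to touch it.

```bash
python3 -m handwheel '[[10,0,-3,0,0,0,-1],[10,2,-3,0,0,0,-1],[8,0,-2,0,0,0,-1],[6,1,0,0,0,0,-1]]'; python3 rel.py 64 15 176; python3 - <<'E'
import numpy as np
for th in np.arange(1.3,-.01,-.1): print(round(th,2),round(85-125*np.cos(th)+5*np.sin(th)+11,1),round(55+125*np.sin(th)+5*np.cos(th),1))
E
```

```text
t: 3.0
ee_pos: [0.6243, 0.0738, 0.1845]
eef_rot: [-90.0, 0.7, -165.0]
ft_force: [3.2, 0.5, -0.2]
gripper_width: -0.0
t 3.0 jig mm [ 56.7  17.6 184.5] F [ 3.2  0.5 -0.2] Fjig [ 3.2 -0.3 -0.2] w -0.0 q [-4. 18. 86.  0. 75. 71.]
tool axes in jig x,y,z cols [[-1.0, 0.012, 0.007], [-0.007, 0.001, -1.0], [-0.012, -1.0, -0.0]]
shift tool mm [-7.2  8.6  2.6]
1.3 67.4 176.8
1.2 55.4 173.3
1.1 43.8 168.7
1.0 32.7 162.9
0.9 22.2 156.0
0.8 12.5 148.2
0.7 3.6 139.4
0.6 -4.3 129.7
0.5 -11.3 119.3
0.4 -17.2 108.3
0.3 -21.9 96.7
0.2 -25.5 84.7
0.1 -27.9 72.5
-0.0 -29.0 60.0
```

Contact is made at 3.2 N. Now I follow the arc slowly.

```bash
python3 -m handwheel '[[7,5,0,0,0,0,-1],[7,5,0,0,0,0,-1],[7,5,0,0,0,0,-1],[7,5,0,0,0,0,-1]]'; python3 rel.py 22 15 156
```

```text
t: 3.5
ee_pos: [0.5975, 0.0662, 0.1652]
eef_rot: [-89.9, 1.0, -165.0]
ft_force: [1.2, 0.9, 2.3]
gripper_width: -0.002
t 3.5 jig mm [ 28.8  17.  165.2] F [1.2 0.9 2.3] Fjig [1.4 0.6 2.3] w -0.0 q [-5. 15. 92.  0. 72. 70.]
tool axes in jig x,y,z cols [[-1.0, 0.017, 0.007], [-0.007, -0.001, -1.0], [-0.017, -1.0, 0.001]]
shift tool mm [7. 9. 2.]
```

```bash
python3 -m handwheel '[[5,6,0,0,0,0,-1],[5,7,0,0,0,0,-1],[5,7,0,0,0,0,-1],[5,7,0,0,0,0,-1]]'; python3 rel.py 8 15 144
```

```text
t: 4.0
ee_pos: [0.5765, 0.0606, 0.1353]
eef_rot: [-90.0, 0.9, -165.0]
ft_force: [0.5, -0.6, 2.1]
gripper_width: 0.002
t 4.0 jig mm [  7.1  16.8 135.3] F [ 0.5 -0.6  2.1] Fjig [ 0.3 -0.7  2.1] w 0.0 q [-6. 14. 97.  0. 68. 69.]
tool axes in jig x,y,z cols [[-1.0, 0.015, 0.007], [-0.007, -0.0, -1.0], [-0.015, -1.0, 0.001]]
shift tool mm [-1.  -8.6  1.9]
```

```bash
python3 -m handwheel '[[6,4,0,0,0,0,-1],[5,5,0,0,0,0,-1],[4,6,0,0,0,0,-1],[3,6,0,0,0,0,-1]]'; python3 rel.py -17 15 108
```

```text
t: 4.5
ee_pos: [0.5579, 0.0558, 0.112]
eef_rot: [-90.0, 0.8, -165.0]
ft_force: [0.0, -0.5, 1.8]
gripper_width: 0.003
t 4.5 jig mm [-12.1  16.9 112. ] F [ 0.  -0.5  1.8] Fjig [-0.1 -0.5  1.8] w 0.0 q [ -7.  13. 101.   0.  65.  68.]
tool axes in jig x,y,z cols [[-1.0, 0.015, 0.007], [-0.007, -0.0, -1.0], [-0.015, -1.0, 0.0]]
shift tool mm [5.  3.9 1.8]
```

```bash
python3 -m handwheel '[[4,5,0,0,0,0,-1],[4,5,0,0,0,0,-1],[3,5,0,0,0,0,-1],[2,5,0,0,0,0,-1]]'; python3 rel.py -27 15 78;python3 - <<'E'
from h import *
d=snap('side','side3.png')['pixels'][110:250,220:360,::-1]
cv2.imwrite('pics/c3.png',cv2.resize(d,None,fx=4.2,fy=4.2,interpolation=cv2.INTER_CUBIC))
E
```

```text
t: 5.0
ee_pos: [0.5452, 0.0522, 0.0905]
eef_rot: [-90.0, 0.9, -165.0]
ft_force: [1.4, -0.3, 1.2]
gripper_width: 0.0
t 5.0 jig mm [-25.3  16.7  90.5] F [ 1.4 -0.3  1.2] Fjig [ 1.3 -0.6  1.2] w 0.0 q [ -7.  13. 104.   0.  62.  67.]
tool axes in jig x,y,z cols [[-1.0, 0.016, 0.007], [-0.007, -0.0, -1.0], [-0.016, -1.0, 0.0]]
shift tool mm [ 1.9 12.5  1.6]
```

View pics/c3.png

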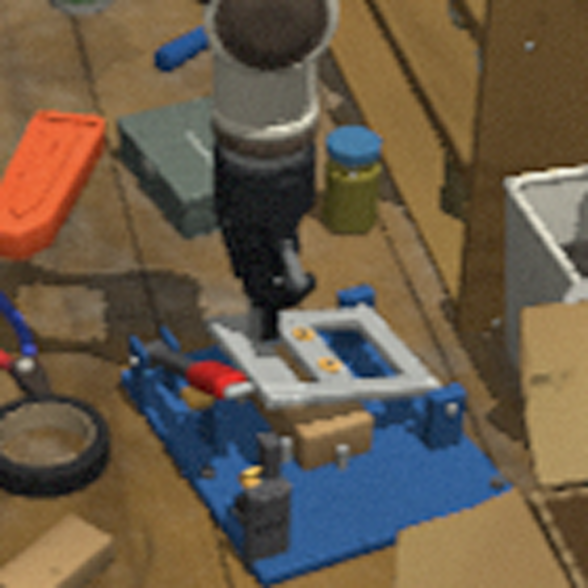

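The finger sits on the front bar at crop (262,335), and the leaf is nearly level. I finish slowly.

```bash
python3 -m handwheel '[[2,4,0,0,0,0,-1],[1,4,0,0,0,0,-1],[1,4,0,0,0,0,-1],[0,4,0,0,0,0,-1],[0,4,0,0,0,0,-1]]'; python3 rel.py -29 15 60
```

```text
t: 5.68
ee_pos: [0.5398, 0.051, 0.0681]
eef_rot: [-90.0, 0.7, -165.0]
ft_force: [-1.6, -0.4, 0.6]
gripper_width: -0.002
t 5.675 jig mm [-30.9  16.8  68.1] F [-1.6 -0.4  0.6] Fjig [-1.6  0.   0.6] w -0.0 q [ -8.  15. 105.   0.  60.  67.]
tool axes in jig x,y,z cols [[-1.0, 0.012, 0.007], [-0.007, 0.0, -1.0], [-0.012, -1.0, -0.0]]
shift tool mm [-1.8  8.1  1.8]
```

```bash
python3 -m handwheel '[[0,3,0,0,0,0,-1],[0,3,0,0,0,0,-1],[0,3,0,0,0,0,-1]]'; python3 rel.py -29 15 60
```

```text
t: 6.05
ee_pos: [0.5394, 0.0509, 0.0598]
eef_rot: [-90.0, 0.5, -164.9]
ft_force: [-13.6, -1.1, 30.1]
gripper_width: -0.002
t 6.05 jig mm [-31.3  16.8  59.8] F [-13.6  -1.1  30.1] Fjig [-13.4   2.4  30.1] w -0.0 q [ -8.  15. 105.   0.  59.  67.]
tool axes in jig x,y,z cols [[-1.0, 0.009, 0.008], [-0.008, 0.001, -1.0], [-0.009, -1.0, -0.0]]
shift tool mm [-2.3 -0.2  1.8]
```

The leaf is down on its rests, with the tip at z 59.8 mm and firm resistance. I lift off and check.

```bash
python3 -m handwheel '[[0,-8,0,0,0,0,-1],[0,-40,0,0,0,0,-1],[0,-45,0,0,0,0,-1],[0,0,0,0,0,0,-1]]'; python3 rel.py -93 -45 150;python3 - <<'E'
from h import *
d=snap('side','side4.png')['pixels'][110:250,220:360,::-1]
cv2.imwrite('pics/c4.png',cv2.resize(d,None,fx=4.2,fy=4.2,interpolation=cv2.INTER_CUBIC))
E
```

```text
t: 6.55
ee_pos: [0.5388, 0.051, 0.1552]
eef_rot: [-90.1, 0.6, -165.0]
ft_force: [0.5, 0.4, 0.0]
gripper_width: -0.001
t 6.55 jig mm [-31.8  17.1 155.2] F [0.5 0.4 0. ] Fjig [0.6 0.3 0. ] w -0.0 q [ -8.   8. 102.   0.  70.  67.]
tool axes in jig x,y,z cols [[-1.0, 0.01, 0.008], [-0.008, 0.001, -1.0], [-0.01, -1.0, -0.001]]
shift tool mm [61.7  4.5 61.6]
```

View pics/c4.png

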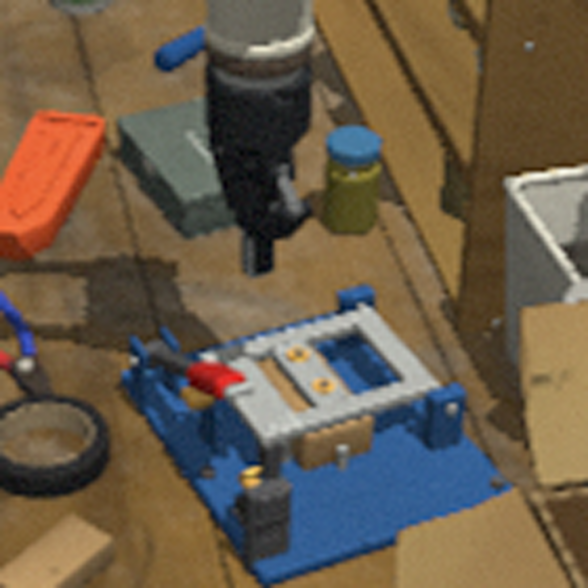

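The leaf is level on its rests, with the front edge beside the rest at crop (270,440). I move over the red pad.

```bash
python3 -m handwheel '[[20,0,20,0,0,0,-1],[20,0,20,0,0,0,-1],[20,0,20,0,0,0,-1],[0,0,0,0,0,0,-1]]'; python3 rel.py -93 -46 140;python3 - <<'E'
from h import *
d=snap('side','side5.png')['pixels'][120:250,220:350,::-1]
cv2.imwrite('pics/c5.png',cv2.resize(d,None,fx=4.5,fy=4.5,interpolation=cv2.INTER_CUBIC))
E
```

```text
t: 7.1
ee_pos: [0.4902, -0.0227, 0.146]
eef_rot: [-90.5, -0.1, -164.9]
ft_force: [-0.1, 0.8, 0.4]
gripper_width: 0.002
t 7.1 jig mm [-97.4 -42.  146. ] F [-0.1  0.8  0.4] Fjig [0.1 0.8 0.4] w 0.0 q [-17.   2. 110.   0.  69.  58.]
tool axes in jig x,y,z cols [[-1.0, -0.002, 0.009], [-0.009, 0.008, -1.0], [0.002, -1.0, -0.008]]
shift tool mm [-4.4  5.9  4.1]
```

View pics/c5.png

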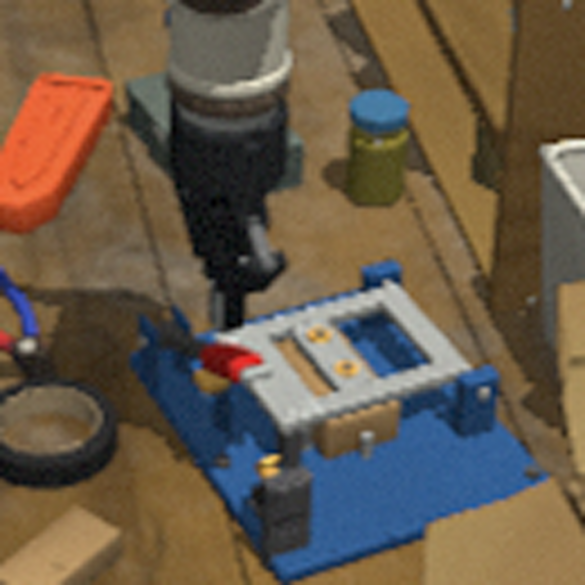

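The tip at crop (230,325) is directly above the red pad at (230,358). I go down to find the pad.

```bash
python3 -m handwheel '[[-3,6,4,0,0,0,-1],[0,5,2,0,0,0,-1],[0,4,0,0,0,0,-1]]'; python3 rel.py -93 -48 125
```

```text
t: 7.52
ee_pos: [0.4956, -0.0255, 0.1288]
eef_rot: [-90.6, -0.1, -164.7]
ft_force: [-0.5, -0.4, 2.5]
gripper_width: -0.003
t 7.525 jig mm [-92.9 -46.1 128.8] F [-0.5 -0.4  2.5] Fjig [-0.5 -0.2  2.5] w -0.0 q [-17.   4. 110.   0.  67.  57.]
tool axes in jig x,y,z cols [[-1.0, -0.003, 0.011], [-0.011, 0.01, -1.0], [0.003, -1.0, -0.01]]
shift tool mm [0.1 3.8 2. ]
```

```bash
python3 -m handwheel '[[0,5,1,0,0,0,-1],[0,5,1,0,0,0,-1],[0,5,0,0,0,0,-1],[0,5,0,0,0,0,-1]]'; python3 rel.py -93 -48 90
```

```text
t: 8.02
ee_pos: [0.4991, -0.029, 0.1113]
eef_rot: [-90.2, 0.1, -164.6]
ft_force: [-1.2, -1.9, 6.3]
gripper_width: 0.003
t 8.025 jig mm [-90.4 -50.3 111.3] F [-1.2 -1.9  6.3] Fjig [-1.6 -1.5  6.3] w 0.0 q [-17.   5. 110.   0.  65.  57.]
tool axes in jig x,y,z cols [[-1.0, 0.002, 0.013], [-0.013, 0.003, -1.0], [-0.002, -1.0, -0.003]]
shift tool mm [ 2.6 21.3 -2.3]
```

```bash
python3 -m handwheel '[[0,5,0,0,0,0,-1],[0,5,0,0,0,0,-1],[0,5,0,0,0,0,-1],[0,2,0,0,0,0,-1]]'; python3 rel.py -93 -48 90
```

```text
t: 8.52
ee_pos: [0.5017, -0.0317, 0.0975]
eef_rot: [-89.8, 0.2, -164.5]
ft_force: [-3.1, -0.9, 6.1]
gripper_width: -0.003
t 8.525 jig mm [-88.6 -53.6  97.5] F [-3.1 -0.9  6.1] Fjig [-3.2 -0.1  6.1] w -0.0 q [-17.   7. 110.  -0.  63.  57.]
tool axes in jig x,y,z cols [[-1.0, 0.004, 0.015], [-0.015, -0.004, -1.0], [-0.004, -1.0, 0.004]]
shift tool mm [ 4.3  7.5 -5.7]
```

```bash
python3 -m handwheel '[[2,5,-1,0,0,0,-1],[2,4,-1,0,0,0,-1],[1,3,-1,0,0,0,-1]]'; python3 rel.py -93 -48 84
```

```text
t: 8.9
ee_pos: [0.5019, -0.0333, 0.0902]
eef_rot: [-89.2, 0.8, -164.5]
ft_force: [-2.5, -2.4, 7.7]
gripper_width: 0.001
t 8.9 jig mm [-88.8 -55.2  90.2] F [-2.5 -2.4  7.7] Fjig [-3.1 -1.7  7.7] w 0.0 q [-17.   7. 111.  -0.  61.  57.]
tool axes in jig x,y,z cols [[-1.0, 0.015, 0.016], [-0.016, -0.014, -1.0], [-0.015, -1.0, 0.015]]
shift tool mm [ 4.2  6.1 -7.3]
```

```bash
python3 -m handwheel '[[4,3,-3,0,0,0,-1],[4,3,-3,0,0,0,-1]]'; python3 rel.py -93 -48 84
```

```text
t: 9.15
ee_pos: [0.4992, -0.032, 0.0885]
eef_rot: [-88.6, 1.6, -164.5]
ft_force: [1.7, -1.1, 8.6]
gripper_width: -0.003
t 9.15 jig mm [-91.1 -53.2  88.5] F [ 1.7 -1.1  8.6] Fjig [ 1.3 -1.5  8.6] w -0.0 q [-17.   6. 112.  -0.  60.  57.]
tool axes in jig x,y,z cols [[-0.999, 0.028, 0.016], [-0.016, -0.023, -1.0], [-0.028, -0.999, 0.024]]
shift tool mm [ 1.9  4.3 -5.4]
```

```bash
python3 -m handwheel '[[2,3,-2,0,0,0,-1]]'; python3 rel.py|head -1; python3 -m handwheel '[[1,3,-2,0,0,0,-1]]'|tail -0; python3 rel.py|head -1
```

```text
t: 9.28
ee_pos: [0.4993, -0.0319, 0.0876]
eef_rot: [-88.4, 1.9, -164.4]
ft_force: [-0.6, -4.5, 8.3]
gripper_width: -0.002
t 9.275 jig mm [-91.  -53.2  87.6] F [-0.6 -4.5  8.3] Fjig [-1.7 -4.2  8.3] w -0.0 q [-17.   6. 113.  -0.  59.  57.]
t 9.4 jig mm [-90.5 -53.   86.3] F [-2.9 -4.8  7.7] Fjig [-4.1 -3.9  7.7] w 0.0 q [-17.   6. 113.  -1.  59.  58.]Exception ignored on flushing sys.stdout:
BrokenPipeError: [Errno 32] Broken pipe
```

```bash
cat > st.py <<'E'
from rel import *
from scipy.spatial.transform import Rotation as R
o=get_obs(); p=np.linalg.inv(T)@[*o['ee_pos'],1]
a=R.from_euler('xyz',o['eef_rot'],degrees=True); b=R.from_euler('xyz',[-90,0,-165],degrees=True)
z=p[2]*1000; y=p[1]*1000
print('t',round(o['t'],2),(p[:3]*1000).round(1),'Fj',(T[:3,:3].T@o['ft_force']).round(1),'turn',(a.inv()*b).as_rotvec(degrees=True).round(1))
E
python3 -m handwheel '[[1,3,0,-1,0,1,-1]]' >/dev/null; python3 st.py
python3 -m handwheel '[[1,3,0,-1,0,1,-1]]' >/dev/null; python3 st.py
```

```text
t 9.53 [-90.4 -53.5  84.5] Fj [-1.   2.6  7.1] turn [-0.9  0.7 -3.2]
t 9.65 [-90.4 -53.9  82.5] Fj [-2.3  1.6  7.6] turn [ 0.1  0.7 -4.3]
```

```bash
python3 -m handwheel '[[1,2,0,0,0,-2,-1]]' >/dev/null; python3 st.py
python3 -m handwheel '[[1,2,0,0,0,-2,-1]]' >/dev/null; python3 st.py
python3 -m handwheel '[[0,2,0,0,0,-1,-1]]' >/dev/null; python3 st.py
```

```text
t 9.78 [-90.5 -54.1  81.5] Fj [-0.8  2.3  6.8] turn [ 0.1  0.7 -2.4]
t 9.9 [-90.5 -54.3  80.5] Fj [0.1 1.9 7.7] turn [ 0.   0.7 -0.4]
t 10.03 [-90.3 -54.4  79.3] Fj [-5.9  0.7  9.8] turn [-0.   0.7  0.6]
```

```bash
python3 -m handwheel '[[0,2,0,0,0,0,-1]]' >/dev/null; python3 st.py
python3 -m handwheel '[[0,2,0,0,0,0,-1]]' >/dev/null; python3 st.py
python3 -m handwheel '[[0,2,0,0,0,0,-1]]' >/dev/null; python3 st.py
```

```text
t 10.15 [-90.2 -54.6  78.6] Fj [-8.5  1.6 18.1] turn [-0.   0.8  0.7]
t 10.28 [-90.  -54.8  78.2] Fj [-6.8  2.7 13.1] turn [-0.1  0.8  0.8]
t 10.4 [-90.  -54.8  77.4] Fj [-5.6  1.6 12.4] turn [-0.1  0.8  0.8]
```

The force rose to 18 N and then fell to 13 N. I take a look.

```bash
python3 - <<'E'
from h import *
d=snap('side','side6.png')['pixels'][170:250,240:320,::-1]
e=snap('top','top6.png')['pixels'][190:250,225:325,::-1]
cv2.imwrite('pics/c6.png',cv2.resize(d,None,fx=7,fy=7,interpolation=cv2.INTER_CUBIC))
cv2.imwrite('pics/c6t.png',cv2.resize(e,None,fx=7,fy=7,interpolation=cv2.INTER_CUBIC))
E
python3 st.py
```

```text
t 10.5 [-90.1 -54.8  77.2] Fj [-6.6  1.5 11.9] turn [-0.1  0.8  0.8]
```

View pics/c6.png

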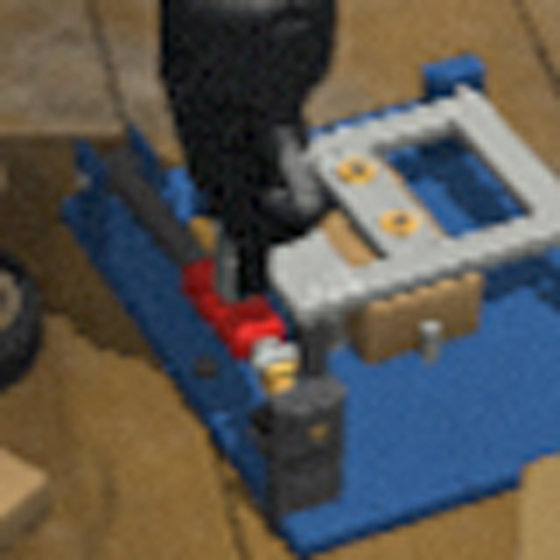

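View pics/c6t.png

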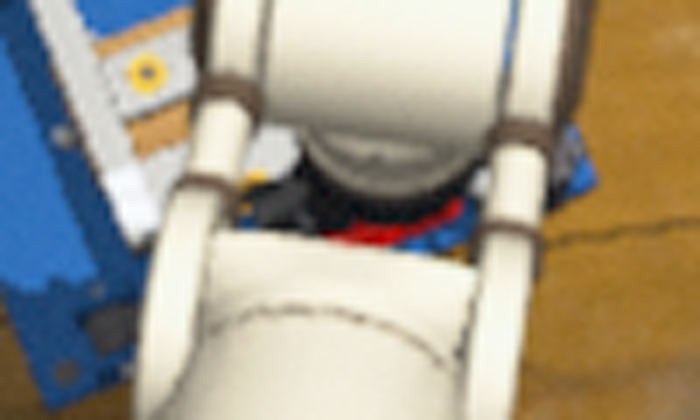

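The lever's steel tip at crop (275,352) sits at the brass pawl at (283,375), which does not overlap it yet. I continue in fine steps.

```bash
python3 -m handwheel '[[2,2,0,0,0,1,-1]]' >/dev/null; python3 st.py
python3 -m handwheel '[[2,2,0,0,0,1,-1]]' >/dev/null; python3 st.py

```

```text
t 10.62 [-90.4 -55.   77. ] Fj [ 1.7  3.5 11.6] turn [-0.1  0.8 -0.4]
t 10.75 [-90.3 -55.1  76.9] Fj [ 0.7  4.  11.1] turn [-0.1  0.8 -1.7]
```

```bash
python3 -m handwheel '[[0,3,0,0,0,-1,-1]]' >/dev/null; python3 st.py
python3 -m handwheel '[[0,3,0,0,0,-1,-1]]' >/dev/null; python3 st.py

```

```text
t 10.88 [-89.9 -55.1  75.4] Fj [-7.8  1.3 13.1] turn [-0.1  0.8 -0.7]
t 11.0 [-89.8 -55.4  73.9] Fj [-6.2  2.  13.4] turn [-0.2  0.9  0.4]
```

```bash
python3 -m handwheel '[[0,3,0,0,0,0,-1]]' >/dev/null; python3 st.py
python3 -m handwheel '[[0,3,0,0,0,0,-1]]' >/dev/null; python3 st.py

```

```text
t 11.12 [-89.6 -55.6  72.3] Fj [-6.5  1.7 16.3] turn [-0.2  0.9  0.4]
t 11.25 [-89.6 -55.8  70.8] Fj [-6.6  2.7 14.3] turn [-0.2  0.9  0.5]
```

```bash
python3 -m handwheel '[[0,2,0,0,0,0,-1]]' >/dev/null; python3 st.py
python3 -m handwheel '[[0,2,0,0,0,0,-1]]' >/dev/null; python3 st.py

```

```text
t 11.38 [-89.6 -55.9  70. ] Fj [-5.   1.4 11.7] turn [-0.2  1.   0.5]
t 11.5 [-89.5 -56.   69.1] Fj [-4.5  1.5 10.4] turn [-0.3  1.   0.6]
```

```bash
python3 -m handwheel '[[0,2,0,0,0,0,-1]]' >/dev/null; python3 st.py
python3 -m handwheel '[[0,2,0,0,0,0,-1]]' >/dev/null; python3 st.py

```

```text
t 11.62 [-89.3 -56.1  68.1] Fj [-3.4  0.9  8.2] turn [-0.3  1.   0.6]
t 11.75 [-89.  -56.3  66.7] Fj [-3.2  0.3  5.1] turn [-0.3  1.1  0.6]
```

The force has fallen to 5 N, below the spring's 9 N, so it may have clicked. I look before going further.

```bash
python3 - <<'E'
from h import *
d=snap('side','side7.png')['pixels'][170:250,240:320,::-1]
cv2.imwrite('pics/c7.png',cv2.resize(d,None,fx=7,fy=7,interpolation=cv2.INTER_CUBIC))
E
python3 st.py
```

```text
t 11.8 [-89.  -56.3  66.4] Fj [-1.8  0.1  5.7] turn [-0.3  1.1  0.5]
```

View pics/c7.png

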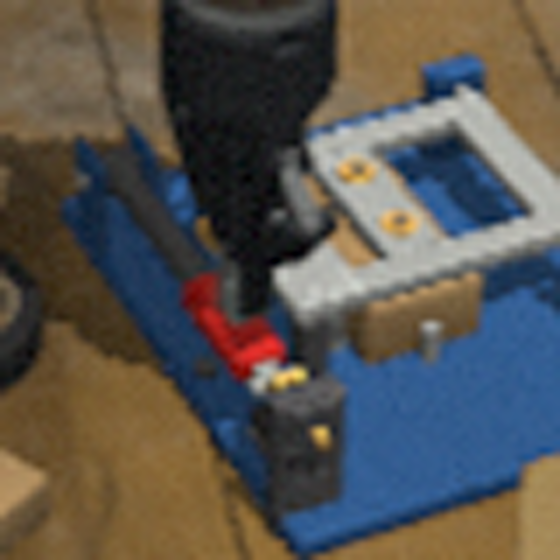

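The pawl's tail now projects from the post's outer face at (320,435), where it was only a speck before. The pawl is therefore still pushed aside and has not snapped. I go on gently.

```bash
python3 -m handwheel '[[0,1,0,0,0,0,-1]]' >/dev/null; python3 st.py
python3 -m handwheel '[[0,1,0,0,0,0,-1]]' >/dev/null; python3 st.py
python3 - <<'E'
from h import *
d=snap('side','side8.png')['pixels'][200:250,260:310,::-1]
cv2.imwrite('pics/c8.png',cv2.resize(d,None,fx=10,fy=10,interpolation=cv2.INTER_CUBIC))
E
python3 st.py
```

```text
t 11.93 [-88.6 -56.3  65.6] Fj [ 0.7 -0.8 -0. ] turn [-0.3  1.1  0.5]
t 12.05 [-88.7 -56.2  64.3] Fj [-0.4 -0.4 -0.9] turn [-0.3  1.1  0.5]
t 12.1 [-88.7 -56.2  64.2] Fj [-1.  -0.6  1.8] turn [-0.3  1.1  0.5]
```

View pics/c8.png

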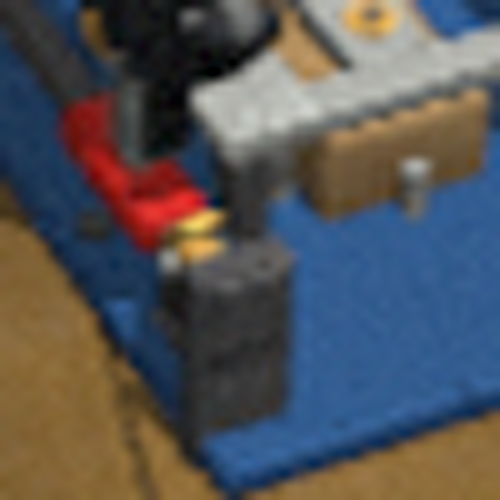

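It has clicked. The force fell to zero, the tail is back in the post, and the brass pawl reaches out over the lever's tip at crop (198,225). I lift off.

```bash
python3 -m handwheel '[[0,-4,0,0,0,0,-1],[0,-10,0,0,0,0,-1],[0,-40,0,0,0,0,-1],[0,-50,0,0,0,0,-1],[0,-50,0,0,0,0,-1],[40,-20,40,0,0,0,-1],[40,0,40,0,0,0,-1],[0,0,40,0,0,0,-1],[0,0,40,0,0,0,-1],[0,0,0,0,0,0,-1]]';python3 st.py; python3 - <<'E'
from h import *
d=snap('side','side9.png')['pixels'][140:260,235:355,::-1]
cv2.imwrite('pics/c9.png',cv2.resize(d,None,fx=4.9,fy=4.9,interpolation=cv2.INTER_CUBIC))
e=snap('top','top9.png')
E
```

```text
t: 13.35
ee_pos: [0.4697, -0.2132, 0.2521]
eef_rot: [-89.3, -0.3, -163.8]
ft_force: [-0.2, 0.8, -0.7]
gripper_width: 0.001
t 13.35 [-165.3 -221.2  252.1] Fj [-0.   0.8 -0.7] turn [-0.7  1.2  0.3]
```

View pics/c9.png

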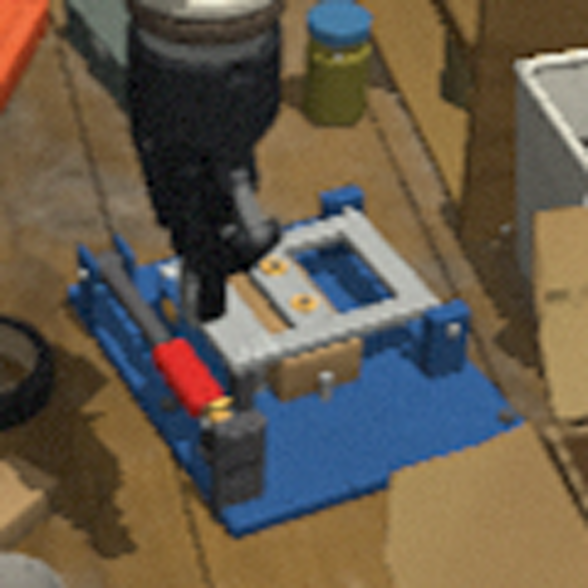

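View pics/top9.png

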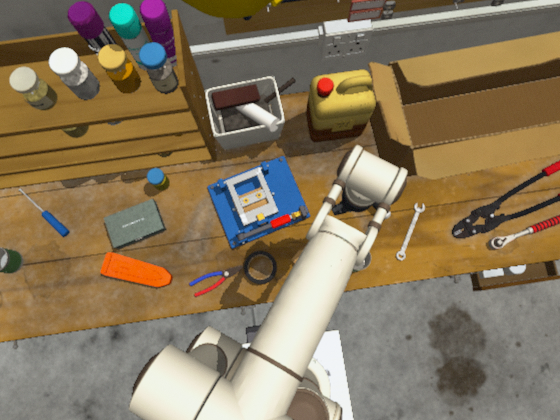

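The side view shows the lever held level under the brass pawl at crop (216,405), with the leaf closed. The top view shows the arm clear, the bolt over the leaf's edge at (262,217), and the tape, pliers, case and jar in place. I hand it in.

```bash
python3 -c "
from rig import close_job,get_obs
print(get_obs()['qvel'].round(1)); print(close_job())"
```

```text
[ 1.4 -0.7  1.  -0.   0.   0. ]
the job is handed in; nothing more can be done
None
```

The leaf is closed over the block and the red lever is held down by its catch. I handed the job in at about 13.4 s.

- **Leaf:** I pushed it down slowly along its arc with the shut fingertips until it lay level on its rests. The tip read 59.8 mm above the bench. The last steps pressed it onto the rests with about 30 N vertically, more than needed but below the 40 N limit.
- **Lever:** I pressed the pad down in small steps, with a peak of about 18 N. I stopped when the force fell to about 0 and the pawl had snapped over the lever's end. I made one more step of about 1 mm before the picture confirmed it, and felt no force from the stop.
- **Last checks:** With the arm lifted clear, the side view showed the lever staying down under the pawl and the leaf closed. The top view showed the brass bolt over the leaf's edge and the orange case, tape, pliers, jar and spanner unmoved. The arm hid the torch and most of the tin in that view, but no move went near either.
- **Disagreement:** The two camera views differed by 1–2 px (about 3 mm) on the jig's pose. It did not affect the work.

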